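# Run a valve up to the leak-test head on a locking slide

## Task

Bring the small brass valve, which lies ready in the carriage of the bench slide, up to the leak-test head: press the carriage's black lock button with the fingertips and, keeping it held down all the way, slide the carriage until it rests against the stop screw of the head. Then let the button spring back up so that the carriage is locked there, and move clear. Only push: leave the valve in its nest without touching it, pick nothing up, and do not disturb the spray can, the tape reel or the spare valve on the bench.

Things in the scene. Friction and masses are not known exactly. Their poses are not given: they have to be found in the camera images.
- slide_bed: Bench slide fixed to the worktop: aluminium plate 152 x 430 x 10 mm with two guide rails 60 mm apart. Origin on the worktop under its middle; +y runs along the rails towards the test head, the way the carriage must go; -x is the side of the lock button and its catches, towards the robot; z up. Nothing on the slide is higher than 100 mm over the worktop (the valve's lever: 88 mm).
- carriage (a joint): Travel of the carriage (plate 125 x 120 mm, top 36 mm over the worktop, 0.9 kg) along slide +y, in m: 0 at the start, its rear end, where a catch holds it; about 0.115 to 0.16 where it meets the stop screw. Unlocked it slides with a few N; locked it has 1 to 2 mm of play and then stands fast. A second catch locks it at the stop screw.
- lock_button (a joint): How far the lock button is pressed down, in m: 0 up (locked), 0.008 hard down. A spring pushes it up with about 7.5 N at the top, 10.5 N at the bottom. It carries the lock dog, which is clear of the catch teeth from 5 mm down; at the stop screw it must pass a tooth the same way, and springs fully up only when the carriage is within 2 mm of the screw.
- button_top (a point): Centre of the flat top of the lock button, a black rounded block 36 mm (slide x) by 42 mm (slide y) on a lug at the carriage's -x side; 59 mm over the worktop when up. Travels with the carriage.
- guard (a point): Middle of the button's guard on the carriage, 76 mm over the worktop: two upright steel cheeks beside the button, 40 mm long in slide x, 3 mm thick, their middles 30 mm to either side along slide y (57 mm clear between), tops at this height. Open above and at slide -x and +x. Fingertips pressing the button may push the carriage along by a cheek.
- carriage_face (a point): Point on the front (slide +y) edge of the carriage plate, 31 mm over the worktop, that meets the stop screw. Travels with the carriage.
- stop_face (a point): Tip of the stop screw, a fixed round steel screw 11 mm thick that stands out from the test head towards the carriage, 31 mm over the worktop; axes as the slide's. The carriage is home when carriage_face touches it: its y in this frame starts at -0.115 to -0.16 and ends at 0. The head is clamped at a different place along the slide each time.
- nest_seat (a point): Point on the carriage where the origin of a seated valve lies, on the floor of the black nest, 42 mm over the worktop; axes as the slide's. The nest is a pocket with walls 14 mm high at the sides, 20 mm behind, and a 4 mm lip in front.
- valve: Small brass ball valve with a flat blue lever, 121 x 31 x 46 mm, 0.34 kg, lying loose in the nest; origin under its centre, at nest_seat. Its body reaches 4 to 60 mm from the origin towards the test head, its lever 60 mm the other way. It rides along; not to be touched.
- spare_valve: A second valve like it, lying loose on the worktop to the right of the slide; to be left alone. Origin under its centre.
- spray_can: Spray can, 52 mm across, 180 mm tall, standing loose on the worktop to the left of the slide; to be left alone. Origin under its centre.
- tape_reel: Reel of thread tape, 62 mm across, 19 mm high, lying loose on the worktop to the left of the slide; to be left alone. Origin under its centre.

How it is judged:
On the way, in this order (a step that is already met when the one before it is completed fails the run):
1. the lock button is pressed well down before the carriage has left its rear end (value of joint lock_button above 0.004 m and value of joint carriage below 0.03 m), for 0.1 s.
2. the carriage is against the stop screw with the button still held down (y of carriage_face in the frame of stop_face above -0.003 m and value of joint lock_button above 0.003 m), for 0.1 s.
At the end, for the whole second after the job is handed in: The carriage stands within 3 mm of the stop screw, at rest, with the lock button sprung up (less than 1.5 mm down) so that its catch holds it, and the valve sits in its nest (within 6 mm sideways, 5 mm in height, 0.15 rad of tilt) (y of carriage_face in the frame of stop_face above -0.003 m and value of joint lock_button below 0.0015 m and velocity of joint carriage between -0.004 and 0.004 m/s and x of valve in the frame of nest_seat between -0.006 and 0.006 m and y of valve in the frame of nest_seat between -0.006 and 0.006 m and z of valve in the frame of nest_seat between -0.005 and 0.005 m and angle between valve's own z axis and vertical below 0.15 rad); the robot touches nothing.
It fails at once if the lock button is let up (less than 2 mm down) while the carriage is between its two ends (over 12 mm from the rear end and over 6 mm from the stop screw) (value of joint carriage above 0.012 m and y of carriage_face in the frame of stop_face below -0.006 m and value of joint lock_button below 0.002 m).
It fails at once if the robot touches the valve in the nest (contact force between the arm and valve above 1 N).
It fails at once if the fingers touch the valve in the nest (contact force between the fingers and valve above 1 N).
It fails at once if the valve leaves its nest (not (x of valve in the frame of nest_seat between -0.006 and 0.006 m and y of valve in the frame of nest_seat between -0.006 and 0.006 m and z of valve in the frame of nest_seat between -0.005 and 0.005 m and angle between valve's own z axis and vertical below 0.15 rad)).
It fails at once if the spare valve, spray can or tape reel is moved more than 15 mm (distance of any of spare_valve, spray_can, tape_reel from where it was at the start of the episode above 0.015 m).
It also fails if it takes over 38 s, if anything falls off the work surface, if the arm or the gripper's body presses on something with over 40 N, if the wrist force passes 120 N, or if a joint passes its speed limit or range.

## Robot

A 6-joint arm with a two-finger parallel gripper is mounted at the origin on a cart in front of the work surface, level with it; the furniture and walls round the work are solid. World frame = base frame: x ahead of the robot, y to its left, z up, the work surface at z = 0. Lengths are in m, angles in rad, forces in N, time in s.
With the tool pointing down it reaches from about 0.4 to 0.925 m from the base axis. Payload 12.5 kg.
Tool frame: the origin (TCP) lies midway between the tips of the shut fingers; the grasp point (between the pads) lies 19 mm behind it; z points along the fingers, y is the line along which they close (so a half turn about z gives the same grasp; the last joint's range is limited). The gripper opens to 95 mm and grips with 3 to 60 N. Pads are 20 mm wide; open, the fingers measure 119 mm over their backs; the gripper's body (75 mm by 180 mm) begins 59 mm behind the grasp point.
Start: joints at [-1.283, 0.491, 1.559, -0, 1.092, -0.106], TCP at [0.24, -0.577, 0.215] pointing down, gripper open.
Joint ranges: [-3.1, 3.1], [-0.84, 2.19], [0.05, 2.79], [-1.13, 4.28], [0.06, 2.93], [-2.69, 2.69]. Speed limits (rad/s): [2.22, 2.22, 2.79, 3.14, 3.14, 3.14].

## Interface

Orientations are given as a rotation vector (axis times angle).
In Python, from plant import robot gives the robot as it stands.
- The arm moves only by the tool jog_arm, never from a script. Its argument "deltas" is a list of rows, each an object of numbers: "jaw": the finger opening in m, from 0 to 0.0951; "tx", "ty", "tz": the shift along the tool's x, y, z in m; "rx", "ry", "rz": the turn, a rotation vector about the tool's x, y, z in degrees. In form: [{"jaw": .., "tx": .., "ty": .., "tz": .., "rx": .., "ry": .., "rz": ..}, ...]. A call has 1 to 5 rows; each row is the pose to reach, as a shift and turn from the pose commanded when the call began, along the tool's axes at that moment; what a row does not reach only later rows make up. A row lasts 1/12 s, in which the tool goes at most 41.7 mm and 7.16 degrees, less where a joint would pass 70% of its speed; a pose out of reach is approached as far as the arm can. A call with a gripper value outside its range is refused whole. The fingers move at their own pace and stop on an object; "grip_force" is the grip in N (left out, the last holds). Time passes only in rows, so rows that repeat a pose let the fingers close. It gives the time, the measured TCP pose, the force, the opening and the grip force at its end, in the units of the state.
- robot.sense(): the state, without advancing time (a new reading comes with each control period).
- robot.camera(name): name is "scene" or "side" or "wrist"; returns a dict with "frame" (480x640x3 uint8, blue, green, red), "z_map" (480x640 float32, m along the optical axis (not along the pixel's ray), 0 where there is no reading), "K" (3x3 intrinsics, pixels), "rvec" (rotation vector, rad) and "tvec" (3), from world to camera coordinates, as OpenCV has them. Camera axes: x right, y down, z forward; pixel columns grow to the right and rows downward; lengths in m; the calibration is good to about 2 mm. A picture is of the moment at which its call begins.
- robot.finish_job(): hands the job in; it is judged then, once.
The state is a dict: "clock": time; "qpos": joint angles; "dq": joint speeds; "effort": joint torques, N m; "eef_pos": TCP position; "tcp_rot": TCP orientation; "wrist_force": force on the tool from outside, world axes, zero at the start; "wrist_torque": the same for the moment, N m; "width": opening from 0.0 (shut) to 1.0 (fully open); "finger_force": force on a finger pad.
Only numpy, scipy, OpenCV 4.12 (cv2) and the standard library are available. Lean on these libraries where they do the work, as an engineer would, in place of code of your own. Each camera call takes 0.05 s, during which the arm holds its last target. There are 200 camera calls.

## Working session

There is one attempt and no reset: what is moved stays moved. The work goes in short steps, Python scripts to look and compute and a tool call to move; the robot and the scene stay as the last step left them, time stands still between calls to the robot, and variables do not carry over. Pictures are saved under pics/ and viewed, at most 10 in all, crops included, and the job is handed in when it is done.

Besides the shell and the picture viewer there is one more tool, called after "Call:" as a command line: name --argument value ..., lists and objects as JSON in quotes. jog_arm: Moves the arm, as the interface text tells. Its arguments: {"type":"object","properties":{"deltas":{"type":"array"},"grip_force":{"type":"number"}},"required":["deltas"]}

```bash
mkdir -p pics; cat > h.py <<'E'
import numpy as np, cv2
from plant import robot
def cam(n):
    c=robot.camera(n); R=cv2.Rodrigues(np.array(c["rvec"],float))[0]; return c,R,np.array(c["tvec"],float).ravel()
def world(c,R,t):
    v,u=np.mgrid[0:480,0:640]; K=np.array(c["K"]); z=c["z_map"]
    P=np.stack([(u-K[0,2])/K[0,0]*z,(v-K[1,2])/K[1,1]*z,z],-1)
    return (P-t)@R
E
python3 - <<'E'
from h import *
s=robot.sense(); print({k:np.round(v,3) for k,v in s.items()})
for n in ("scene","side"):
    c,R,t=cam(n); cv2.imwrite(f"pics/{n}.png",c["frame"]); np.savez(f"{n}.npz",f=c["frame"],W=world(c,R,t),z=c["z_map"],K=c["K"],R=R,t=t); print(n,-R.T@t)
E
```

```text
{'clock': np.float64(0.0), 'qpos': array([-1.283,  0.492,  1.559, -0.   ,  1.092, -0.106]), 'dq': array([ 0.   , -0.001, -0.001, -0.001, -0.002, -0.001]), 'effort': array([-4.0000e-03, -6.1266e+01, -2.5818e+01,  6.9000e-02,  4.8000e-02,
       -0.0000e+00]), 'eef_pos': array([ 0.24 , -0.577,  0.214]), 'tcp_rot': array([-3.08 , -0.614,  0.   ]), 'wrist_force': array([-0.12 , -0.628, -0.501]), 'wrist_torque': array([ 0.053, -0.022,  0.026]), 'finger_force': np.float64(0.0), 'width': np.float64(1.003)}
scene [-0.33242962  0.80758043  0.71627579]
side [0.04562527 0.97077875 0.74512758]
```

```bash
ls -a .
```

```text
.
..
h.py
pics
scene.npz
side.npz
```

View pics/scene.png

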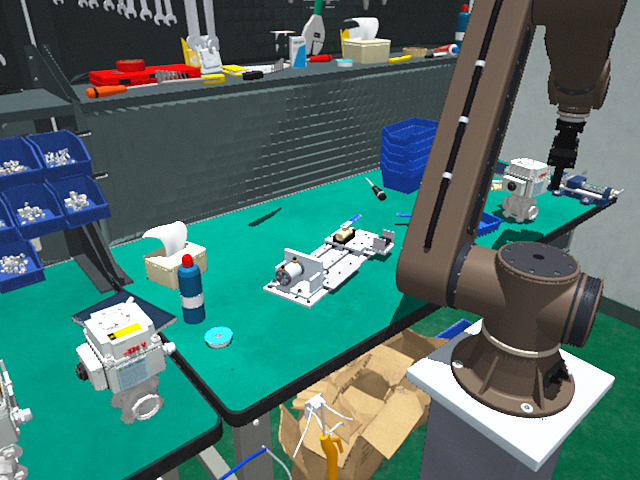

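View pics/side.png

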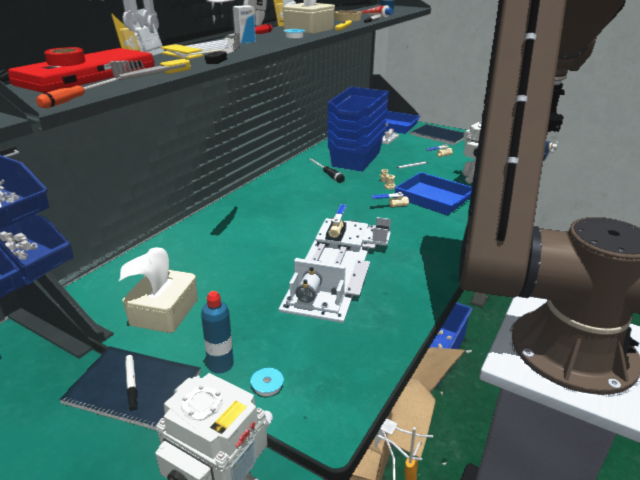

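The slide lies mid-bench: in the side view the head is at about (310,285), the carriage with the valve at about (340,232) and the guard at about (382,232). The spray can is at (217,335) and the reel at (267,382). The spare valve, at about (395,200), lies behind the carriage. I'll enlarge both slide regions.

```bash
python3 - <<'E'
from h import *
a=np.load("side.npz");b=np.load("scene.npz")
A=cv2.resize(a["f"][185:325,270:410],(560,560),interpolation=cv2.INTER_CUBIC)
cv2.imwrite("pics/side_c.png",A)
W=a["W"]
for (u,v) in [(382,222),(382,232),(383,244),(376,240),(388,240),(340,235),(330,243),(360,243),(284,305),(346,316),(395,200),(217,335),(267,382),(345,305)]:
    print((u,v),np.round(W[v,u],3), a["f"][v,u])
# table-region points over slide with height 0.068-0.08
X=W.reshape(-1,3)
E
```

```text
(382, 222) [ 0.532 -0.186  0.063] [116 111 107]
(382, 232) [ 0.506 -0.131  0.066] [122 117 114]
(383, 244) [ 0.5   -0.13   0.031] [136 130 120]
(376, 240) [ 0.52  -0.126  0.039] [131 124 120]
(388, 240) [ 0.497 -0.155  0.032] [172 173 131]
(340, 235) [ 0.602 -0.073  0.056] [50 48 40]
(330, 243) [ 0.639 -0.085  0.013] [121 116 107]
(360, 243) [ 0.552 -0.095  0.035] [238 234 227]
(284, 305) [0.587 0.214 0.017] [90 85 77]
(346, 316) [0.455 0.159 0.003] [132 146  60]
(395, 200) [ 0.586 -0.405  0.025] [183 225 234]
(217, 335) [0.578 0.444 0.103] [83 66 32]
(267, 382) [0.489 0.416 0.005] [182 174  99]
(345, 305) [0.472 0.135 0.012] [251 249 246]
```

View pics/side_c.png

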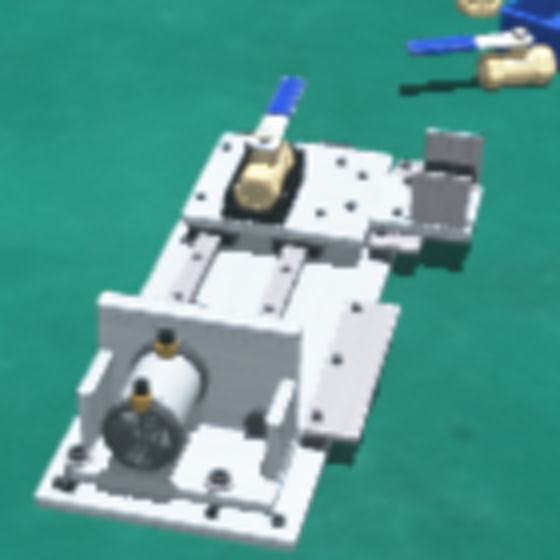

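```bash
python3 - <<'E'
from h import *
for n in ("side","scene"):
    d=np.load(n+".npz"); W=d["W"].reshape(-1,3); ok=d["z"].reshape(-1)>0
    f=d["f"].reshape(-1,3).astype(int)
    notgreen=(f[:,1]-f[:,2]<40)
    m=ok&(W[:,0]>.4)&(W[:,0]<.75)&(W[:,1]>-.3)&(W[:,1]<.3)&notgreen&(W[:,2]>.006)&(W[:,2]<.12)
    r=cv2.minAreaRect(W[m&(W[:,2]<.014)][:,:2].astype(np.float32)); print(n,"bed",r)
    w=m&(f.min(1)>185)
    r=cv2.minAreaRect(W[w&(abs(W[:,2]-.01)<.004)][:,:2].astype(np.float32)); print(" bedwhite",r)
    q=W[w&(abs(W[:,2]-.036)<.004)&(W[:,1]<.02)]; r=cv2.minAreaRect(q[:,:2].astype(np.float32)); print(" plate",r,len(q),q[:,2].mean())
    g=m&(W[:,2]>.045)&(W[:,0]<.56)&(W[:,1]<-.04); q=W[g]
    print(" guard",len(q),q.min(0).round(3),q.max(0).round(3)); r=cv2.minAreaRect(q[:,:2].astype(np.float32)); print(r)
    h=q[q[:,2]>.068]; print(h.round(3)[::3].tolist()[:25])
E
```

```text
side bed ((0.5604963898658752, 0.005689188838005066), (0.44531598687171936, 0.2635061740875244), 82.54138946533203)
 bedwhite ((0.582878053188324, 0.0014981776475906372), (0.1525954008102417, 0.4272027313709259), 16.487215042114258)
 plate ((0.5915364623069763, -0.1357937604188919), (0.1929810494184494, 0.12391629070043564), 16.563095092773438) 581 0.03781264589024197
 guard 306 [ 0.491 -0.195  0.046] [ 0.549 -0.119  0.08 ]
((0.5196247696876526, -0.15640473365783691), (0.04004522040486336, 0.0730590969324112), 16.807586669921875)
[[0.546, -0.181, 0.074], [0.538, -0.184, 0.075], [0.53, -0.187, 0.076], [0.54, -0.183, 0.072], [0.532, -0.184, 0.074], [0.525, -0.189, 0.073], [0.515, -0.187, 0.077], [0.542, -0.182, 0.069], [0.532, -0.185, 0.07], [0.524, -0.188, 0.071], [0.514, -0.186, 0.075], [0.542, -0.175, 0.068], [0.518, -0.187, 0.07], [0.512, -0.195, 0.068], [0.53, -0.124, 0.078], [0.524, -0.123, 0.077], [0.517, -0.127, 0.077], [0.508, -0.126, 0.08], [0.524, -0.124, 0.073], [0.514, -0.122, 0.077], [0.509, -0.129, 0.075], [0.501, -0.131, 0.077], [0.495, -0.135, 0.077], [0.524, -0.123, 0
[... 385 characters left out ...]
87487152279094
 guard 253 [ 0.489 -0.191  0.045] [ 0.551 -0.118  0.08 ]
((0.5199214220046997, -0.1550607979297638), (0.0435674712061882, 0.07274959981441498), 17.016651153564453)
[[0.546, -0.181, 0.071], [0.53, -0.185, 0.076], [0.539, -0.182, 0.07], [0.525, -0.179, 0.077], [0.528, -0.183, 0.071], [0.52, -0.187, 0.073], [0.524, -0.183, 0.069], [0.517, -0.189, 0.07], [0.514, -0.186, 0.068], [0.525, -0.119, 0.076], [0.515, -0.122, 0.079], [0.521, -0.12, 0.074], [0.512, -0.123, 0.076], [0.503, -0.125, 0.079], [0.516, -0.123, 0.071], [0.509, -0.129, 0.072], [0.494, -0.125, 0.08], [0.514, -0.126, 0.068], [0.502, -0.125, 0.073], [0.494, -0.129, 0.075], [0.502, -0.13, 0.069], [0.493, -0.132, 0.071]]
```

The carriage yaw comes out the same in every fit, 16.5° (bed 152.6 × 427 mm measured against 152 × 430). The guard middle is at about (0.520, -0.156), with cheek tops at about 0.077, which matches the given sizes. I'll shut the jaw and move above the button.

Call:
jog_arm --deltas '[{"jaw":0,"tx":0.42,"ty":-0.29,"tz":0,"rz":6},{"jaw":0,"tx":0.42,"ty":-0.29,"tz":0,"rz":6},{"jaw":0,"tx":0.42,"ty":-0.29,"tz":0,"rz":6},{"jaw":0,"tx":0.42,"ty":-0.29,"tz":0,"rz":6},{"jaw":0,"tx":0.42,"ty":-0.29,"tz":0,"rz":6}]'

```text
$.deltas[0]: bad value
```

```bash
cat >> h.py <<'E'
YAW=np.radians(16.5); SX=np.array([np.cos(YAW),np.sin(YAW),0]); SY=np.array([-np.sin(YAW),np.cos(YAW),0])
G=np.array([.5197,-.1557,.0])
def to(p):
    s=robot.sense(); R=cv2.Rodrigues(np.array(s["tcp_rot"]))[0]
    w=np.degrees(np.arctan2(R[1,0],R[0,0])); d=R.T@(np.array(p)-s["eef_pos"])
    print("t %.2f"%s["clock"],"pos",s["eef_pos"].round(4),"F",s["wrist_force"].round(1),"w",round(float(s["width"]),2),"toolx yaw %.2f"%w,"delta",d.round(4),"tz",R[:,2].round(3))
E
python3 -c "
from h import *
to(G+.008*SY+[0,0,.2])"
```

```text
t 0.10 pos [ 0.2398 -0.5769  0.2141] F [-0.3  0.4  0.3] w 1.0 toolx yaw 22.57 delta [ 0.421  -0.2895  0.0145] tz [-0.     0.001 -1.   ]
```

Call:
jog_arm --deltas '[{"jaw":0.0,"tx":0.42,"ty":-0.29,"tz":0.0,"rx":0,"ry":0,"rz":6},{"jaw":0.0,"tx":0.42,"ty":-0.29,"tz":0.0,"rx":0,"ry":0,"rz":6},{"jaw":0.0,"tx":0.42,"ty":-0.29,"tz":0.0,"rx":0,"ry":0,"rz":6},{"jaw":0.0,"tx":0.42,"ty":-0.29,"tz":0.0,"rx":0,"ry":0,"rz":6},{"jaw":0.0,"tx":0.42,"ty":-0.29,"tz":0.0,"rx":0,"ry":0,"rz":6}]'

```text
clock: 0.52
eef_pos: [0.3532, -0.4003, 0.2144]
tcp_rot: [-3.109, -0.452, 0.0]
wrist_force: [0.9, -0.9, -0.1]
width: 0.71
finger_force: 0.0
```

Call:
jog_arm --deltas '[{"jaw":0.0,"tx":0.23,"ty":-0.197,"tz":0.0,"rx":0,"ry":0,"rz":0},{"jaw":0.0,"tx":0.23,"ty":-0.197,"tz":0.0,"rx":0,"ry":0,"rz":0},{"jaw":0.0,"tx":0.23,"ty":-0.197,"tz":0.0,"rx":0,"ry":0,"rz":0},{"jaw":0.0,"tx":0.23,"ty":-0.197,"tz":0.0,"rx":0,"ry":0,"rz":0},{"jaw":0.0,"tx":0.23,"ty":-0.197,"tz":0.0,"rx":0,"ry":0,"rz":0}]'

```text
clock: 0.93
eef_pos: [0.4664, -0.2251, 0.2146]
tcp_rot: [-3.109, -0.452, 0.0]
wrist_force: [0.6, -0.8, 0.5]
width: 0.352
finger_force: 0.0
```

Call:
jog_arm --deltas '[{"jaw":0.0,"tx":0.069,"ty":-0.06,"tz":0.0,"rx":0,"ry":0,"rz":0},{"jaw":0.0,"tx":0.072,"ty":-0.062,"tz":0.0,"rx":0,"ry":0,"rz":0},{"jaw":0.0,"tx":0.072,"ty":-0.062,"tz":0.0,"rx":0,"ry":0,"rz":0},{"jaw":0.0,"tx":0.072,"ty":-0.062,"tz":0.0,"rx":0,"ry":0,"rz":0}]'

```text
clock: 1.27
eef_pos: [0.5182, -0.1446, 0.2143]
tcp_rot: [-3.108, -0.458, 0.0]
wrist_force: [-0.0, 0.7, -0.6]
width: 0.075
finger_force: 0.0
```

```bash
python3 - <<'E'
from h import *
to(G+.008*SY+[0,0,.2])
c,R,t=cam("wrist"); cv2.imwrite("pics/w1.png",c["frame"]); W=world(c,R,t); np.savez("w1.npz",f=c["frame"],W=W,z=c["z_map"],K=c["K"],R=R,t=t)
E
```

```text
t 1.27 pos [ 0.5182 -0.1446  0.2143] F [-0.   0.7 -0.6] w 0.07 toolx yaw 16.78 delta [-0.0017  0.0031  0.0143] tz [-0.  0. -1.]
```

View pics/w1.png

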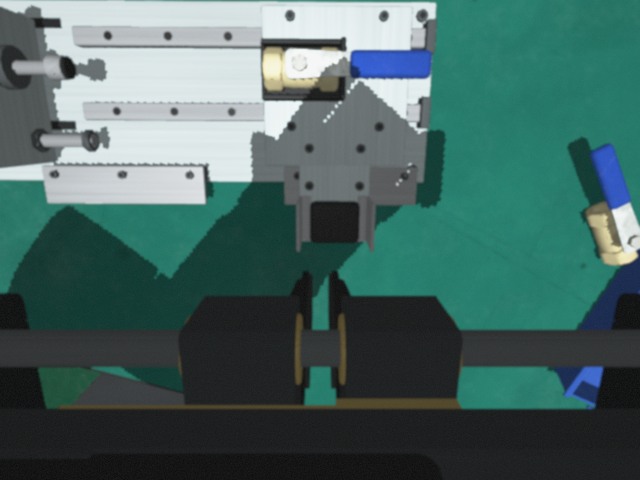

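The wrist view shows the black button at about (335,222) between its cheeks at (302,225) and (372,222). The stop screw tip is at about (98,140) and the carriage front edge at u≈255. I'll measure these points.

```bash
python3 - <<'E'
from h import *
d=np.load("w1.npz"); K,R,t=d["K"],d["R"],d["t"]; C=-R.T@t
def ray(u,v,z):
    r=R.T@np.linalg.inv(K)@[u,v,1.]; return C+r*(z-C[2])/r[2]
def sl(p): p=p-G; return np.array([p@SX,p@SY,p[2]]).round(4)
g=d["f"].max(2); m=np.zeros_like(g); m[195:250,306:364]=(g[195:250,306:364]<28)
n,l,st,ce=cv2.connectedComponentsWithStats(m); i=1+st[1:,4].argmax(); print(st[i],ce[i])
x,y,w,h=st[i][:4]
mm=(l==i)&(d["z"]>0); print("depth z",np.median(d["W"][mm],0).round(4))
for u,v in [(x,y),(x+w,y),(x,y+h),(x+w,y+h),ce[i]]: print("btn",sl(ray(u,v,.059)),ray(u,v,.059).round(4))
cp=d["W"][195:260,285:385].reshape(-1,3); cp=cp[(cp[:,2]>.072)&(cp[:,2]<.085)]; q=np.array([sl(p) for p in cp]); print("cheeks",len(q),q.min(0),q.max(0))
for s in (-1,1): k=q[q[:,1]*s>0]; print(k.mean(0),k.min(0),k.max(0))
print("screw",sl(ray(99,140,.031)),d["W"][140,92:98].round(3).tolist(),"front edge",sl(ray(254,135,.036)),sl(d["W"][150,262]))
E
```

```text
[312 233  14   9  33] [318.12121212 237.42424242]
depth z [ 0.5057 -0.1463  0.0576]
btn [-0.0069  0.0175  0.059 ] [ 0.5081 -0.1409  0.059 ]
btn [-0.0069  0.0056  0.059 ] [ 0.5115 -0.1522  0.059 ]
btn [-0.0148  0.0175  0.059 ] [ 0.5005 -0.1431  0.059 ]
btn [-0.0147  0.0056  0.059 ] [ 0.504  -0.1545  0.059 ]
btn [-0.0108  0.0123  0.059 ] [ 0.5059 -0.147   0.059 ]
cheeks 381 [-0.0182 -0.0325  0.0721] [0.0219 0.0302 0.0765]
[ 0.00216198 -0.03074896  0.07449271] [-0.0182 -0.0325  0.0721] [ 0.0216 -0.0294  0.0765]
[0.00216667 0.02878466 0.07455344] [-0.0174  0.0275  0.0723] [0.0219 0.0302 0.0764]
screw [0.068  0.2019 0.031 ] [[0.526, 0.061, 0.034], [0.526, 0.061, 0.033], [0.526, 0.061, 0.031], [0.526, 0.062, 0.028], [0.526, 0.062, 0.027], [0.526, 0.062, 0.025]] front edge [0.0728 0.0671 0.036 ] [0.0593 0.0646 0.0085]
```

The button's depth reads z ≈ 0.058 and the guard tops ≈ 0.076, as they should. The cheeks' middle is at slide (+0.002, -0.001) from G, and the travel is about 0.136 m, within the stated range. I'll descend to just over the button.

Call:
jog_arm --deltas '[{"jaw":0.0,"tx":0.0,"ty":0.002,"tz":0.035,"rx":0,"ry":0,"rz":0},{"jaw":0.0,"tx":0.0,"ty":0.002,"tz":0.07,"rx":0,"ry":0,"rz":0},{"jaw":0.0,"tx":0.0,"ty":0.002,"tz":0.105,"rx":0,"ry":0,"rz":0},{"jaw":0.0,"tx":0.0,"ty":0.002,"tz":0.13,"rx":0,"ry":0,"rz":0},{"jaw":0.0,"tx":0.0,"ty":0.002,"tz":0.145,"rx":0,"ry":0,"rz":0}]'

```text
clock: 1.73
eef_pos: [0.5158, -0.1502, 0.0669]
tcp_rot: [-3.108, -0.45, 0.005]
wrist_force: [0.6, -0.3, 0.6]
width: 0.004
finger_force: 0.0
```

Call:
jog_arm --deltas '[{"jaw":0.0,"tx":0.0,"ty":0.0,"tz":0.0,"rx":0,"ry":0,"rz":0},{"jaw":0.0,"tx":0.0,"ty":0.0,"tz":0.0,"rx":0,"ry":0,"rz":0},{"jaw":0.0,"tx":0.0,"ty":0.0,"tz":0.003,"rx":0,"ry":0,"rz":0},{"jaw":0.0,"tx":0.0,"ty":0.0,"tz":0.005,"rx":0,"ry":0,"rz":0},{"jaw":0.0,"tx":0.0,"ty":0.0,"tz":0.005,"rx":0,"ry":0,"rz":0}]'

```text
clock: 2.15
eef_pos: [0.5178, -0.1494, 0.0653]
tcp_rot: [3.108, 0.452, 0.002]
wrist_force: [0.4, -0.4, 0.5]
width: 0.006
finger_force: 0.0
```

```bash
python3 -c "
from h import *
to(G+.002*SX+.009*SY+[0,0,.051])"
```

```text
t 2.15 pos [ 0.5178 -0.1494  0.0653] F [ 0.4 -0.4  0.5] w 0.01 toolx yaw 16.55 delta [ 0.002  -0.0025  0.0143] tz [ 0.001 -0.001 -1.   ]
```

Call:
jog_arm --deltas '[{"jaw":0.0,"tx":0.002,"ty":-0.002,"tz":0.004,"rx":0,"ry":0,"rz":0},{"jaw":0.0,"tx":0.002,"ty":-0.002,"tz":0.007,"rx":0,"ry":0,"rz":0},{"jaw":0.0,"tx":0.002,"ty":-0.002,"tz":0.01,"rx":0,"ry":0,"rz":0},{"jaw":0.0,"tx":0.002,"ty":-0.002,"tz":0.013,"rx":0,"ry":0,"rz":0},{"jaw":0.0,"tx":0.002,"ty":-0.002,"tz":0.013,"rx":0,"ry":0,"rz":0}]'

```text
clock: 2.57
eef_pos: [0.5195, -0.1465, 0.0518]
tcp_rot: [3.108, 0.453, 0.002]
wrist_force: [-0.9, 0.9, 10.5]
width: 0.003
finger_force: 4.8
```

```bash
python3 -c "
from h import *
to(G+.002*SX+.009*SY+[0,0,.051])"
```

```text
t 2.57 pos [ 0.5195 -0.1465  0.0518] F [-0.9  0.9 10.5] w 0.0 toolx yaw 16.58 delta [-0.0004 -0.0001  0.0008] tz [ 0.001 -0.    -1.   ]
```

Call:
jog_arm --deltas '[{"jaw":0.0,"tx":0.0,"ty":0.0,"tz":0.001,"rx":0,"ry":0,"rz":0},{"jaw":0.0,"tx":0.0,"ty":0.0,"tz":0.002,"rx":0,"ry":0,"rz":0},{"jaw":0.0,"tx":0.0,"ty":0.0,"tz":0.002,"rx":0,"ry":0,"rz":0}]'

```text
clock: 2.82
eef_pos: [0.5194, -0.1465, 0.0509]
tcp_rot: [3.108, 0.453, 0.002]
wrist_force: [-3.4, 2.6, 17.8]
width: 0.005
finger_force: 9.0
```

The button is hard down at z 0.051 with 18 N. I'll slide gently towards slide +y, which is tool -y.

Call:
jog_arm --deltas '[{"jaw":0.0,"tx":0.0,"ty":-0.001,"tz":0.0,"rx":0,"ry":0,"rz":0},{"jaw":0.0,"tx":0.0,"ty":-0.003,"tz":0.0,"rx":0,"ry":0,"rz":0},{"jaw":0.0,"tx":0.0,"ty":-0.006,"tz":0.0,"rx":0,"ry":0,"rz":0},{"jaw":0.0,"tx":0.0,"ty":-0.009,"tz":0.0,"rx":0,"ry":0,"rz":0},{"jaw":0.0,"tx":0.0,"ty":-0.012,"tz":0.0,"rx":0,"ry":0,"rz":0}]'

```text
clock: 3.23
eef_pos: [0.5162, -0.1355, 0.0509]
tcp_rot: [3.107, 0.453, 0.003]
wrist_force: [-4.4, -2.2, 18.3]
width: 0.006
finger_force: 8.7
```

```bash
cat >> h.py <<'E'
def prog(b=(.5194,-.1465)):
    s=robot.sense(); d=s["eef_pos"][:2]-np.array(b); F=s["wrist_force"]
    print("slide dx %.4f dy %.4f z %.4f"%(d@SX[:2],d@SY[:2],s["eef_pos"][2]),"F slide x %.1f y %.1f z %.1f"%(F@SX,F@SY,F[2]),s["clock"])
E
python3 -c "
from h import *
prog()"
```

```text
slide dx 0.0001 dy 0.0115 z 0.0509 F slide x -4.8 y -0.8 z 18.3 3.2333
```

Call:
jog_arm --deltas '[{"jaw":0.0,"tx":0.0,"ty":-0.004,"tz":0.0,"rx":0,"ry":0,"rz":0},{"jaw":0.0,"tx":0.0,"ty":-0.008,"tz":0.0,"rx":0,"ry":0,"rz":0},{"jaw":0.0,"tx":0.0,"ty":-0.012,"tz":0.0,"rx":0,"ry":0,"rz":0},{"jaw":0.0,"tx":0.0,"ty":-0.016,"tz":0.0,"rx":0,"ry":0,"rz":0},{"jaw":0.0,"tx":0.0,"ty":-0.02,"tz":0.0,"rx":0,"ry":0,"rz":0}]'

```text
clock: 3.65
eef_pos: [0.5106, -0.1162, 0.051]
tcp_rot: [3.107, 0.453, 0.003]
wrist_force: [-3.7, -2.7, 18.2]
width: 0.004
finger_force: 8.9
```

```bash
python3 - <<'E'
from h import *
prog()
c,R,t=cam("side"); cv2.imwrite("pics/s2.png",cv2.resize(c["frame"][185:325,270:410],(560,560)))
E
```

```text
slide dx 0.0001 dy 0.0316 z 0.0510 F slide x -4.3 y -1.5 z 18.2 3.65
```

View pics/s2.png

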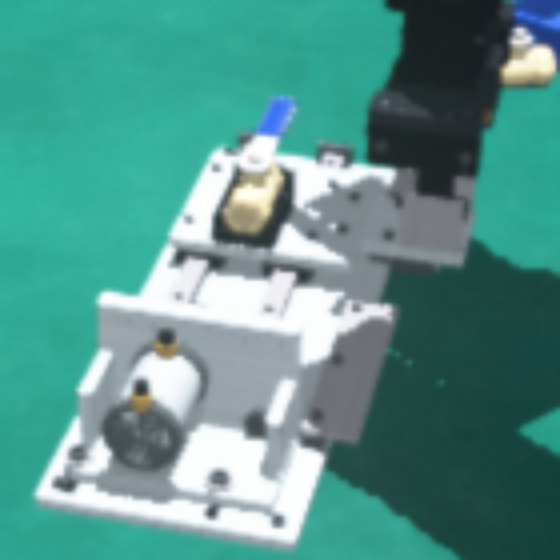

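The carriage has advanced with the finger: its front edge in the crop moved from about row 245 to 262. The fingers stay between the cheeks and the valve is still seated. I'll carry on.

Call:
jog_arm --deltas '[{"jaw":0.0,"tx":0.0,"ty":-0.005,"tz":0.0,"rx":0,"ry":0,"rz":0},{"jaw":0.0,"tx":0.0,"ty":-0.01,"tz":0.0,"rx":0,"ry":0,"rz":0},{"jaw":0.0,"tx":0.0,"ty":-0.015,"tz":0.0,"rx":0,"ry":0,"rz":0},{"jaw":0.0,"tx":0.0,"ty":-0.02,"tz":0.0,"rx":0,"ry":0,"rz":0},{"jaw":0.0,"tx":0.0,"ty":-0.025,"tz":0.0,"rx":0,"ry":0,"rz":0}]'

```text
clock: 4.12
eef_pos: [0.5034, -0.0921, 0.0509]
tcp_rot: [3.107, 0.453, 0.003]
wrist_force: [-4.2, -3.1, 18.2]
width: 0.005
finger_force: 9.2
```

Call:
jog_arm --deltas '[{"jaw":0.0,"tx":0.0,"ty":-0.005,"tz":0.0,"rx":0,"ry":0,"rz":0},{"jaw":0.0,"tx":0.0,"ty":-0.01,"tz":0.0,"rx":0,"ry":0,"rz":0},{"jaw":0.0,"tx":0.0,"ty":-0.015,"tz":0.0,"rx":0,"ry":0,"rz":0},{"jaw":0.0,"tx":0.0,"ty":-0.02,"tz":0.0,"rx":0,"ry":0,"rz":0},{"jaw":0.0,"tx":0.0,"ty":-0.025,"tz":0.0,"rx":0,"ry":0,"rz":0}]'

```text
clock: 4.53
eef_pos: [0.4963, -0.0681, 0.0509]
tcp_rot: [3.107, 0.453, 0.004]
wrist_force: [-3.3, -3.0, 19.4]
width: 0.002
finger_force: 9.5
```

```bash
python3 -c "
from h import *
prog()"
```

```text
slide dx 0.0001 dy 0.0817 z 0.0509 F slide x -4.0 y -1.9 z 19.4 4.5333
```

Call:
jog_arm --deltas '[{"jaw":0.0,"tx":0.0,"ty":-0.005,"tz":0.0,"rx":0,"ry":0,"rz":0},{"jaw":0.0,"tx":0.0,"ty":-0.01,"tz":0.0,"rx":0,"ry":0,"rz":0},{"jaw":0.0,"tx":0.0,"ty":-0.015,"tz":0.0,"rx":0,"ry":0,"rz":0},{"jaw":0.0,"tx":0.0,"ty":-0.02,"tz":0.0,"rx":0,"ry":0,"rz":0},{"jaw":0.0,"tx":0.0,"ty":-0.025,"tz":0.0,"rx":0,"ry":0,"rz":0}]'

```text
clock: 4.95
eef_pos: [0.4892, -0.0441, 0.0509]
tcp_rot: [3.107, 0.453, 0.004]
wrist_force: [-3.5, -2.8, 19.1]
width: 0.004
finger_force: 9.7
```

Call:
jog_arm --deltas '[{"jaw":0.0,"tx":0.0,"ty":-0.004,"tz":0.0,"rx":0,"ry":0,"rz":0},{"jaw":0.0,"tx":0.0,"ty":-0.008,"tz":0.0,"rx":0,"ry":0,"rz":0},{"jaw":0.0,"tx":0.0,"ty":-0.011,"tz":0.0,"rx":0,"ry":0,"rz":0},{"jaw":0.0,"tx":0.0,"ty":-0.014,"tz":0.0,"rx":0,"ry":0,"rz":0},{"jaw":0.0,"tx":0.0,"ty":-0.016,"tz":0.0,"rx":0,"ry":0,"rz":0}]'

```text
clock: 5.37
eef_pos: [0.4847, -0.0287, 0.0509]
tcp_rot: [3.107, 0.453, 0.004]
wrist_force: [-2.1, -1.8, 19.8]
width: 0.006
finger_force: 9.9
```

```bash
python3 -c "
from h import *
prog()"
```

```text
slide dx 0.0002 dy 0.1228 z 0.0509 F slide x -2.6 y -1.2 z 19.8 5.3667
```

Travel is 0.123 so far, so I'll go slowly from here until the stop shows in the force.

Call:
jog_arm --deltas '[{"jaw":0.0,"tx":0.0,"ty":-0.002,"tz":0.0,"rx":0,"ry":0,"rz":0},{"jaw":0.0,"tx":0.0,"ty":-0.004,"tz":0.0,"rx":0,"ry":0,"rz":0},{"jaw":0.0,"tx":0.0,"ty":-0.006,"tz":0.0,"rx":0,"ry":0,"rz":0},{"jaw":0.0,"tx":0.0,"ty":-0.008,"tz":0.0,"rx":0,"ry":0,"rz":0},{"jaw":0.0,"tx":0.0,"ty":-0.01,"tz":0.0,"rx":0,"ry":0,"rz":0}]'

```text
clock: 5.78
eef_pos: [0.4819, -0.0192, 0.0509]
tcp_rot: [3.108, 0.453, 0.004]
wrist_force: [-2.0, -3.0, 20.5]
width: 0.004
finger_force: 10.0
```

Call:
jog_arm --deltas '[{"jaw":0.0,"tx":0.0,"ty":-0.001,"tz":0.0,"rx":0,"ry":0,"rz":0},{"jaw":0.0,"tx":0.0,"ty":-0.002,"tz":0.0,"rx":0,"ry":0,"rz":0},{"jaw":0.0,"tx":0.0,"ty":-0.003,"tz":0.0,"rx":0,"ry":0,"rz":0},{"jaw":0.0,"tx":0.0,"ty":-0.004,"tz":0.0,"rx":0,"ry":0,"rz":0},{"jaw":0.0,"tx":0.0,"ty":-0.005,"tz":0.0,"rx":0,"ry":0,"rz":0}]'

```text
clock: 6.2
eef_pos: [0.4805, -0.0144, 0.0509]
tcp_rot: [3.108, 0.453, 0.004]
wrist_force: [-2.6, -2.9, 19.1]
width: 0.004
finger_force: 10.1
```

```bash
python3 -c "
from h import *
prog()"
```

```text
slide dx 0.0002 dy 0.1377 z 0.0509 F slide x -3.4 y -2.0 z 19.1 6.2
```

Call:
jog_arm --deltas '[{"jaw":0.0,"tx":0.0,"ty":-0.001,"tz":0.0,"rx":0,"ry":0,"rz":0},{"jaw":0.0,"tx":0.0,"ty":-0.002,"tz":0.0,"rx":0,"ry":0,"rz":0},{"jaw":0.0,"tx":0.0,"ty":-0.003,"tz":0.0,"rx":0,"ry":0,"rz":0},{"jaw":0.0,"tx":0.0,"ty":-0.004,"tz":0.0,"rx":0,"ry":0,"rz":0}]'

```text
clock: 6.53
eef_pos: [0.4793, -0.0106, 0.0509]
tcp_rot: [3.108, 0.453, 0.004]
wrist_force: [-2.8, -2.5, 20.3]
width: 0.008
finger_force: 10.1
```

```bash
python3 - <<'E'
from h import *
prog()
c,R,t=cam("wrist"); cv2.imwrite("pics/w3.png",c["frame"])
E
```

```text
slide dx 0.0002 dy 0.1417 z 0.0509 F slide x -3.4 y -1.6 z 20.3 6.5333
```

View pics/w3.png

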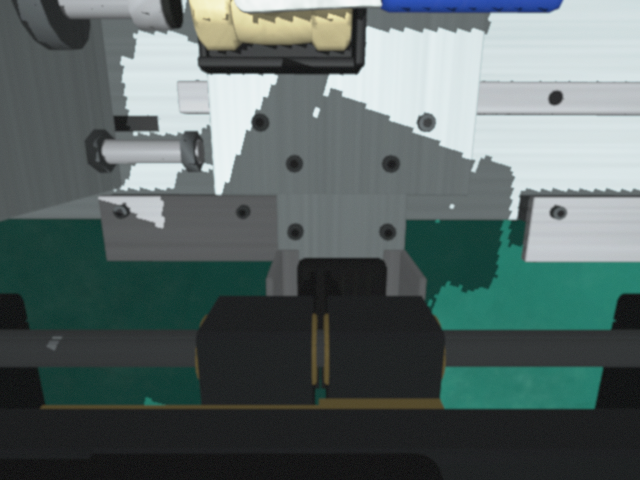

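The wrist view shows the screw tip at about (203,150) and the carriage front edge at u≈211, so about 3–4 mm of gap is left. The valve is seated and the fingers are on the button.

Call:
jog_arm --deltas '[{"jaw":0.0,"tx":0.0,"ty":-0.001,"tz":0.0,"rx":0,"ry":0,"rz":0},{"jaw":0.0,"tx":0.0,"ty":-0.002,"tz":0.0,"rx":0,"ry":0,"rz":0},{"jaw":0.0,"tx":0.0,"ty":-0.003,"tz":0.0,"rx":0,"ry":0,"rz":0},{"jaw":0.0,"tx":0.0,"ty":-0.004,"tz":0.0,"rx":0,"ry":0,"rz":0},{"jaw":0.0,"tx":0.0,"ty":-0.005,"tz":0.0,"rx":0,"ry":0,"rz":0}]'

```text
clock: 7.0
eef_pos: [0.4779, -0.0058, 0.0509]
tcp_rot: [3.108, 0.453, 0.004]
wrist_force: [-2.0, -3.3, 19.8]
width: 0.004
finger_force: 10.1
```

```bash
python3 -c "
from h import *
prog()"
```

```text
slide dx 0.0002 dy 0.1467 z 0.0509 F slide x -2.9 y -2.6 z 19.8 7.0
```

Call:
jog_arm --deltas '[{"jaw":0.0,"tx":0.0,"ty":-0.001,"tz":0.0,"rx":0,"ry":0,"rz":0},{"jaw":0.0,"tx":0.0,"ty":-0.002,"tz":0.0,"rx":0,"ry":0,"rz":0},{"jaw":0.0,"tx":0.0,"ty":-0.003,"tz":0.0,"rx":0,"ry":0,"rz":0}]'

```text
clock: 7.25
eef_pos: [0.4776, -0.0037, 0.0509]
tcp_rot: [3.106, 0.454, 0.006]
wrist_force: [-1.5, -12.7, 18.1]
width: 0.011
finger_force: 8.9
```

```bash
python3 -c "
from h import *
prog()"
```

```text
slide dx 0.0005 dy 0.1488 z 0.0509 F slide x -5.0 y -11.8 z 18.1 7.25
```

Call:
jog_arm --deltas '[{"jaw":0.0,"tx":0.0,"ty":-0.001,"tz":0.0,"rx":0,"ry":0,"rz":0},{"jaw":0.0,"tx":0.0,"ty":-0.002,"tz":0.0,"rx":0,"ry":0,"rz":0},{"jaw":0.0,"tx":0.0,"ty":-0.002,"tz":0.0,"rx":0,"ry":0,"rz":0}]'

```text
clock: 7.5
eef_pos: [0.4775, -0.0018, 0.0509]
tcp_rot: [3.106, 0.453, 0.007]
wrist_force: [-0.1, -11.3, 17.8]
width: 0.006
finger_force: 8.5
```

```bash
python3 - <<'E'
from h import *
prog()
c,R,t=cam("wrist"); cv2.imwrite("pics/w4.png",cv2.resize(c["frame"][80:320,60:460],(800,480)))
E
```

```text
slide dx 0.0009 dy 0.1506 z 0.0509 F slide x -3.3 y -10.8 z 17.8 7.5
```

View pics/w4.png

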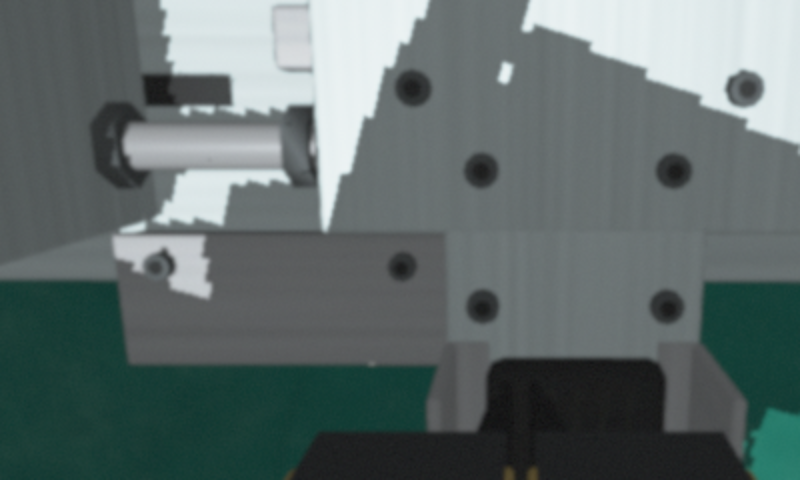

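The carriage's front edge now meets the screw tip, at about (315,145) in the crop. The fingertips begin to slip on the button at 11 N, so the carriage is home with the button still held. I'll lift straight up.

Call:
jog_arm --deltas '[{"jaw":0.0,"tx":0.0,"ty":0.0,"tz":-0.003,"rx":0,"ry":0,"rz":0},{"jaw":0.0,"tx":0.0,"ty":0.0,"tz":-0.006,"rx":0,"ry":0,"rz":0},{"jaw":0.0,"tx":0.0,"ty":0.0,"tz":-0.01,"rx":0,"ry":0,"rz":0},{"jaw":0.0,"tx":0.0,"ty":0.0,"tz":-0.015,"rx":0,"ry":0,"rz":0},{"jaw":0.0,"tx":0.0,"ty":0.0,"tz":-0.02,"rx":0,"ry":0,"rz":0}]'

```text
clock: 7.97
eef_pos: [0.4755, -0.0007, 0.0698]
tcp_rot: [-3.109, -0.453, 0.001]
wrist_force: [-0.2, -0.6, -0.1]
width: 0.003
finger_force: 0.0
```

Call:
jog_arm --deltas '[{"jaw":0.0,"tx":0.0,"ty":0.0,"tz":-0.03,"rx":0,"ry":0,"rz":0},{"jaw":0.0,"tx":0.0,"ty":0.0,"tz":-0.065,"rx":0,"ry":0,"rz":0},{"jaw":0.0,"tx":0.0,"ty":0.0,"tz":-0.1,"rx":0,"ry":0,"rz":0},{"jaw":0.0,"tx":0.0,"ty":0.0,"tz":-0.13,"rx":0,"ry":0,"rz":0},{"jaw":0.0,"tx":0.0,"ty":0.0,"tz":-0.13,"rx":0,"ry":0,"rz":0}]'

```text
clock: 8.38
eef_pos: [0.4773, -0.0009, 0.2047]
tcp_rot: [3.106, 0.453, 0.012]
wrist_force: [0.6, 0.2, 0.7]
width: 0.007
finger_force: 0.0
```

```bash
python3 - <<'E'
from h import *
prog()
c,R,t=cam("wrist"); cv2.imwrite("pics/w5.png",c["frame"]); W=world(c,R,t)
g=np.array([ (.4,)*3 ]); P=W.reshape(-1,3); e=P-G
x,y=e@SX,e@SY
f=c["frame"].reshape(-1,3).max(1)
m=(c["z_map"].reshape(-1)>0)&(abs(x-.002)<.012)&(abs(y-.138)<.015)&(f<60)
print("button z",m.sum(),np.median(P[m],0).round(4))
E
```

```text
slide dx 0.0010 dy 0.1516 z 0.2047 F slide x 0.6 y -0.0 z 0.7 8.3833
button z 922 [ 0.4822 -0.0215  0.0581]
```

View pics/w5.png

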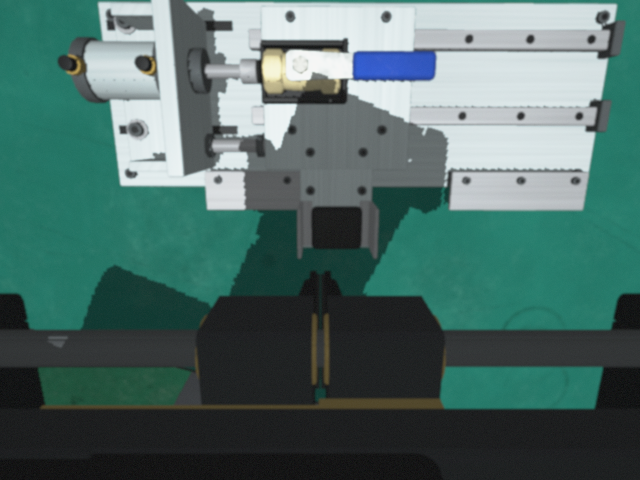

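The button is back up: its depth reads z 0.058, against 0.0576 when it was up at the start. The carriage sits against the screw at about (262,146), the valve is in its nest and the arm is clear.

```bash
python3 -c "
from h import *
print(robot.finish_job())"
```

```text
the job is handed in; nothing more can be done
None
```

The carriage is against the stop screw with the lock button up, the valve seated in its nest and the arm clear; I handed the job in at about 8.4 s, and no verdict was returned.

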